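# Lay a power module on its back for wiring

### The job

Two metal modules stand on end on the bench, each with a pair of rubber studs on its sides to hold it by. Tip the one with the black screw-terminal block a quarter turn over its bottom edge, so that it lies flat beside where it stood with the terminals facing straight up for wiring; keep it down on the bench instead of lifting it, and ease it over under control instead of letting it topple. Leave the finned module standing and the multimeter where it is.

Things in the scene. Friction and masses are not known exactly. Their poses are not given: they have to be found in the camera images.
- psu_center (a point): Centre of the power module: loose aluminium box, 60 (x) x 44 (y) x 100 mm (z), about 0.4 kg, standing on end, z up, this point 50 mm above the bench. Its +x face, at first turned roughly to the robot, has the black terminal block (36 mm wide, 34 tall, 8 proud, mid-face). It tips over the bottom edge of its -x face (x -30, z -50 mm from here) and ends with +x up, this point 30 mm up.
- psu_studs (a point): Midway between the power module's two domed rubber studs, one on each y face (9 mm radius, 7 mm proud, 58 mm over both); 18 mm to +x and 36 mm above psu_center, axes alike. Gripped across both studs from above with 10 to 20 N, the module turns freely about them; led round an arc about its bottom edge, tool upright, it tips and is let down, the edge hardly slipping.
- finned_center (a point): Centre of the other module, to be left standing: the same aluminium case (60 x 44 x 100 mm, axes and studs alike, this point 50 mm above the bench) with six upright cooling fins on its +x face in place of a terminal block. Loose.
- meter: Hand multimeter with orange edge, 150 x 76 x 40 mm, lying face up on the bench near the robot, long side along its x; origin at the centre of its underside. Loose, to be left alone.
Things that resemble listed ones, but are neither listed nor needed, are in the scene too. What is shaped like the part that bears psu_center but blue, purple or yellow is not meant.

How it is judged:
At the end, for the whole second after the job is handed in: The power module lies at rest on the bench with its terminal face up within 10 degrees, its centre under 38 mm above the bench and within 140 mm of where it was at the start (the quarter turn itself carries it about 80 mm) (angle between psu_center's own x axis and vertical below 0.17 rad and height (world z) of psu_center below 0.038 m and distance of psu_center from where it was at the start of the episode below 0.14 m and linear speed of psu below 0.02 m/s); the robot touches nothing.
It fails at once if the power module is lifted off the bench (its centre more than 85 mm up) (height (world z) of psu_center above 0.085 m).
It fails at once if the power module topples or drops freely (turning faster than 6 rad/s) (angular speed of psu above 6 rad/s).
It fails at once if the finned module is moved more than 20 mm or tipped over (distance of finned_center from where it was at the start of the episode above 0.02 m or angle between finned_center's own z axis and vertical above 0.3 rad).
It fails at once if the multimeter is moved more than 20 mm (distance of meter from where it was at the start of the episode above 0.02 m).
It also fails if it takes over 38 s, if anything falls off the work surface, if the arm or the gripper's body presses on something with over 40 N, if the wrist force passes 120 N, or if a joint passes its speed limit or range.

### The arm

A 7-joint arm with a two-finger parallel gripper is mounted at the origin on a cart in front of the work surface, level with it; the furniture and walls round the work are solid. World frame = base frame: x ahead of the robot, y to its left, z up, the work surface at z = 0. Lengths are in m, angles in rad, forces in N, time in s.
With the tool pointing down it reaches from about 0.425 to 0.825 m from the base axis. Payload 3.6 kg.
Tool frame: the origin (TCP) lies between the finger pads; the fingertips stand 22 mm ahead of it and the grasp point (between the pads) lies 3 mm ahead of it (env.finger_overhang is the distance from the TCP to the fingertips, in m); z points along the fingers, y is the line along which they close (so a half turn about z gives the same grasp; the last joint's range is limited). The gripper opens to 93 mm and grips with 3 to 60 N. Pads are 15 mm wide; open, the fingers measure 128 mm over their backs; the gripper's body (75 mm by 188 mm) begins 65 mm behind the grasp point.
Start: joints at [-1.179, 0.615, -0.013, 1.423, 0.008, 1.103, -0.04], TCP at [0.264, 0.594, 0.241] pointing down, gripper open.
Joint ranges: [-3.12, 3.12], [-0.3, 2.06], [-1.34, 1.32], [0.26, 2.42], [-1.36, 4.5], [0.01, 1.98], [-2.84, 2.84]. Speed limits (rad/s): [2.79, 2.79, 3.14, 3.14, 3.14, 3.14, 3.14].

### API

Orientations are given as a rotation vector (axis times angle).
In Python, from plant import env, camera, get_calibration gives the robot as it stands.
- The arm moves only by the tool drive_tool, never from a script. Its argument "steps" is one flat list of numbers, 7 for each row, row after row: the turn, a rotation vector about the tool's x, y, z as a fraction of full scale, then the shift along the tool's x, y, z as a fraction of full scale, then the finger opening in mm, from 0 to 93. In form: [wx, wy, wz, x, y, z, gripper, wx, wy, wz, x, y, z, gripper, ...]. A call has 1 to 10 rows; each row shifts and turns the commanded pose from where the row before left it, along the tool's axes as they then stand; what a row does not reach is not made up. Full scale, the value 1, is 40 cm for a shift and pi/2 rad for a turn. A row lasts 1/12 s, in which the tool goes at most 41.7 mm and 7.16 degrees, less where a joint would pass 70% of its speed; a pose out of reach is approached as far as the arm can. A call with a number of a shift or a turn outside -1 to 1 is refused whole. A call with a gripper value outside its range is refused whole. The fingers move at their own pace and stop on an object; "force" is the grip in N (left out, the last holds). Time passes only in rows, so rows that do not move let the fingers close. It gives the time, the measured TCP pose, the force, the opening and the grip force at its end, in the units of the state.
- env.observe(): the state, without advancing time (a new reading comes with each control period).
- camera(name): name is "scene" or "side" or "wrist"; returns the picture (384x512x3 uint8, red, green, blue); there is no depth.
- get_calibration(name): a dict with "K" (3x3 intrinsics, pixels), "extrinsics" (4x4, takes a point from camera to world coordinates). Camera axes: x right, y down, z forward; pixel columns grow to the right and rows downward; lengths in m; the calibration is good to about 2 mm. A picture is of the moment at which its call begins: read the wrist's pose just before it. get_calibration takes no time and is no camera call; for the wrist camera it gives the pose at the moment of the call.
- env.sign_off(): hands the job in; it is judged then, once.
The state is a dict: "time": time; "joint_positions": joint angles; "joint_velocities": joint speeds; "joint_torque": joint torques, N m; "position": TCP position; "tcp_rot": TCP orientation; "ft_force": force on the tool from outside, world axes, zero at the start; "torque": the same for the moment, N m; "opening": finger opening in m; "finger_force": force on a finger pad.
Only numpy, scipy, OpenCV 4.12 (cv2) and the standard library are available. Lean on these libraries where they do the work, as an engineer would, in place of code of your own. Each camera call takes 0.05 s, during which the arm holds its last target. There are 200 camera calls.

## Working session

There is one attempt and no reset: what is moved stays moved. The work goes in short steps, Python scripts to look and compute and a tool call to move; the robot and the scene stay as the last step left them, time stands still between calls to the robot, and variables do not carry over. Pictures are saved under pics/ and viewed, at most 10 in all, crops included, and the job is handed in when it is done.

Besides the shell and the picture viewer there is one more tool, called by a JSON object that holds its "method" and its "body", one argument or row to a line. drive_tool: Moves the arm, as the interface text tells. Its arguments: {"type":"object","properties":{"steps":{"type":"array"},"force":{"type":"number"}},"required":["steps"]}

```bash
mkdir -p pics; ls; python3 - <<'E'
from plant import env,camera,get_calibration
import cv2,numpy as np
np.set_printoptions(precision=4,suppress=True)
for n in("scene","side"):
    cv2.imwrite(f"pics/{n}0.png",camera(n)[:,:,::-1]); c=get_calibration(n);print(n,c["K"],c["extrinsics"])
s=env.observe();print(s["time"],s["position"],s["tcp_rot"],s["opening"],env.finger_overhang)
E
```

```text
pics
scene [[382.1207   0.     262.3461]
 [  0.     382.1207 193.0474]
 [  0.       0.       1.    ]] [[-0.8918 -0.2861  0.3505  0.2249]
 [-0.4524  0.577  -0.68    0.4179]
 [-0.0077 -0.765  -0.644   0.6368]
 [ 0.      0.      0.      1.    ]]
side [[427.8876   0.     259.5297]
 [  0.     427.8876 183.4496]
 [  0.       0.       1.    ]] [[ 0.838  -0.287   0.4641  0.108 ]
 [-0.5454 -0.4164  0.7274 -0.8177]
 [-0.0155 -0.8627 -0.5055  0.5419]
 [ 0.      0.      0.      1.    ]]
0.1 [0.2641 0.5932 0.2396] [-0.6529 -3.0726  0.0035] 0.09313109108138252 0.022
```

View pics/scene0.png

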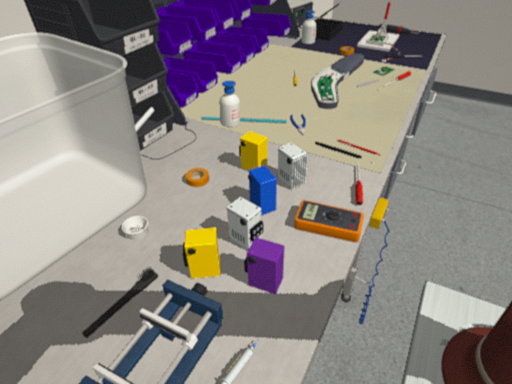

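View pics/side0.png

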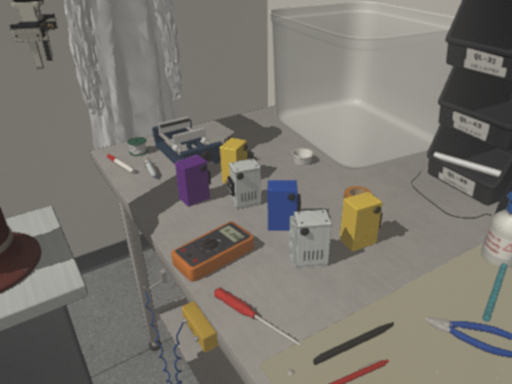

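Scene: the grey module at (244,222) has a dark block on its right face, and another grey one stands at (291,165). The meter is at (330,220). I'll enlarge both views to confirm.

```bash
python3 - <<'E'
import cv2,numpy as np
a=cv2.imread("pics/scene0.png")[130:300,170:340];b=cv2.imread("pics/side0.png")[130:290,160:400]
a=cv2.resize(a,(400,400),interpolation=cv2.INTER_CUBIC)
a=cv2.resize(cv2.imread("pics/scene0.png")[135:255,215:315],(400,480),interpolation=cv2.INTER_CUBIC)
b=cv2.resize(cv2.imread("pics/side0.png")[150:270,235:335],(400,480),interpolation=cv2.INTER_CUBIC)
cv2.imwrite("pics/crop.png",np.hstack([a,b]))
E
```

```text
(no output)
```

View pics/crop.png

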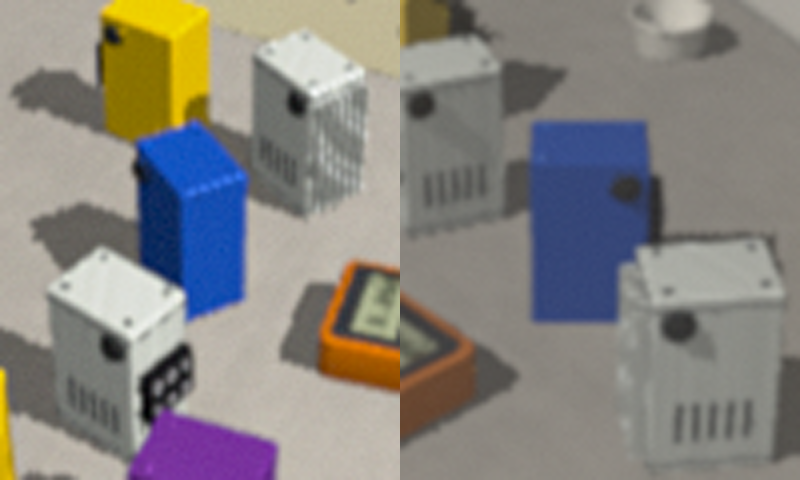

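The module in the left crop at (118,350) has the black terminals, and its stud is at (113,347). In the side view its stud is at crop (422,104). The finned module is at crop (310,120). Now I'll cast rays.

```bash
cat > h.py <<'E'
import numpy as np
from plant import get_calibration
np.set_printoptions(precision=4,suppress=True)
def cast(n,uv,z,c=None):
    c=c or get_calibration(n);E=c["extrinsics"];d=E[:3,:3]@np.linalg.solve(c["K"],[*uv,1]);o=E[:3,3]
    return o+d*(z-o[2])/d[2]
E
python3 - <<'E'
from h import *
S=lambda x,y:((x+.5)/4-.5+215,(y+.5)/4-.5+135)
D=lambda x,y:((x-400+.5)/4-.5+235,(y+.5)/4-.5+150)
T=[cast("scene",S(*p),.1) for p in[(50,287),(103,248),(186,292),(130,332)]]
print("top",np.array(T),np.mean(T,0))
for i in range(4):print(np.linalg.norm(T[i]-T[i-1]),end=' ')
a=cast("scene",S(113,347),.086);b=cast("side",D(422,104),.086);print("studs",a,b,(a+b)/2,np.linalg.norm(a-b))
F=[cast("scene",S(*p),.1) for p in[(253,58),(303,31),(366,72),(316,98)]];print("fin",np.array(F),np.mean(F,0))
a=cast("scene",S(298,102),.086);b=cast("side",D(680,325),.086);print("finstuds",a,b,(a+b)/2)
print("blue",[cast("scene",S(*p),.1) for p in[(138,145),(195,123),(246,178),(190,197)]])
for p in[(163,420-5),(278,445)]: print("purple",cast("scene",S(*p),.1))
print("meter",[cast("scene",p,.04) for p in[(303,203),(363,212),(298,225),(358,236)]])
E
```

```text
top [[ 0.5636 -0.0775  0.1   ]
 [ 0.5541 -0.1172  0.1   ]
 [ 0.498  -0.1057  0.1   ]
 [ 0.5097 -0.0663  0.1   ]] [ 0.5314 -0.0917  0.1   ]
0.05504739120911117 0.04085398438558436 0.05732582158968067 0.04116257925446391 studs [ 0.5196 -0.0652  0.086 ] [ 0.5101 -0.1093  0.086 ] [ 0.5149 -0.0873  0.086 ] 0.04508538034089556
fin [[ 0.5598 -0.32    0.1   ]
 [ 0.5442 -0.3627  0.1   ]
 [ 0.4901 -0.3369  0.1   ]
 [ 0.5068 -0.2973  0.1   ]] [ 0.5252 -0.3292  0.1   ]
finstuds [ 0.5225 -0.307   0.086 ] [ 0.5017 -0.3458  0.086 ] [ 0.5121 -0.3264  0.086 ]
blue [array([ 0.5813, -0.2072,  0.1   ]), array([ 0.5613, -0.2416,  0.1   ]), array([ 0.5112, -0.2069,  0.1   ]), array([ 0.532 , -0.1773,  0.1   ])]
purple [ 0.4681 -0.023   0.1   ]
purple [ 0.411  -0.0301  0.1   ]
meter [array([ 0.4477, -0.2224,  0.04  ]), array([ 0.3134, -0.2545,  0.04  ]), array([ 0.4299, -0.1497,  0.04  ]), array([ 0.3025, -0.1761,  0.04  ])]
```

Everything agrees: the top edges come to about 56 × 41 mm, the yaw of +x is about 168°, and the studs' midpoint is (0.514,-0.088) by both routes. I'll go above it.

{"method": "drive_tool", "body": {
  "steps": [0, 0, -0.069, 0, 0, 0, 93, 0, 0, -0.069, 0, 0, 0, 93, 0, 0, 0, -0.053, -0.0857, 0, 93, 0, 0, 0, -0.053, -0.0857, 0, 93, 0, 0, 0, -0.053, -0.0857, 0, 93, 0, 0, 0, -0.053, -0.0857, 0, 93, 0, 0, 0, -0.053, -0.0857, 0, 93, 0, 0, 0, -0.053, -0.0857, 0, 93, 0, 0, 0, -0.053, -0.0857, 0, 93, 0, 0, 0, -0.053, -0.0857, 0, 93],
  "force": 15
}}

```text
time: 0.93
position: [0.3755, 0.289, 0.2405]
tcp_rot: [-0.316, -3.125, 0.001]
ft_force: [1.2, -0.2, 0.5]
opening: 0.0929
finger_force: 0.0
```

{"method": "drive_tool", "body": {
  "steps": [0, 0, 0, -0.053, -0.0857, 0, 93, 0, 0, 0, -0.053, -0.0857, 0, 93, 0, 0, 0, -0.053, -0.0857, 0, 93, 0, 0, 0, -0.053, -0.0857, 0, 93, 0, 0, 0, -0.053, -0.0857, 0, 93, 0, 0, 0, -0.053, -0.0857, 0, 93, 0, 0, 0, -0.053, -0.0857, 0, 93, 0, 0, 0, -0.053, -0.0857, 0, 93, 0, 0, 0, -0.053, -0.0857, 0, 93, 0, 0, 0, -0.053, -0.0857, 0, 93]
}}

```text
time: 1.77
position: [0.5144, -0.0891, 0.2404]
tcp_rot: [-0.317, -3.125, -0.0]
ft_force: [0.9, 0.2, 0.2]
opening: 0.0927
finger_force: 0.0
```

{"method": "drive_tool", "body": {
  "steps": [0, 0, 0, 0, 0, 0, 93, 0, 0, 0, 0, 0, 0, 93, 0, 0, 0, 0, 0, 0, 93]
}}

```text
time: 2.02
position: [0.5139, -0.0866, 0.2401]
tcp_rot: [-0.317, -3.124, -0.001]
ft_force: [0.7, 0.7, 0.6]
opening: 0.0931
finger_force: 0.0
```

```bash
python3 - <<'E'
from h import *
from plant import env,camera
import cv2
from scipy.spatial.transform import Rotation as R
s=env.observe();print(s["time"],s["position"],R.from_rotvec(s["tcp_rot"]).as_matrix())
c=get_calibration("wrist");np.savez("w.npz",**c);print(c)
cv2.imwrite("pics/w0.png",camera("wrist")[:,:,::-1])
print("yellow",[cast("scene",p,.1) for p in[(184,232),(214,229),(218,247),(188,252)]])
E
```

```text
2.0167 [ 0.5139 -0.0866  0.2401] [[-0.9797  0.2006 -0.0015]
 [ 0.2006  0.9797  0.001 ]
 [ 0.0016  0.0007 -1.    ]]
{'K': array([[298.2443,   0.    , 258.5386],
       [  0.    , 298.2443, 188.9549],
       [  0.    ,   0.    ,   1.    ]]), 'extrinsics': array([[ 0.2007,  0.9429,  0.2658,  0.4406],
       [ 0.9797, -0.1935, -0.0532, -0.071 ],
       [ 0.0012,  0.2711, -0.9625,  0.3839],
       [ 0.    ,  0.    ,  0.    ,  1.    ]])}
yellow [array([0.6006, 0.0241, 0.1   ]), array([ 0.5526, -0.009 ,  0.1   ]), array([0.5205, 0.0276, 0.1   ]), array([0.5636, 0.0628, 0.1   ])]
```

View pics/w0.png

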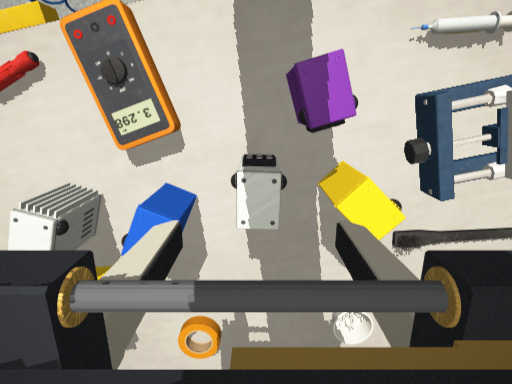

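The wrist view shows the terminal module at centre with its block on the upper (robot) side. Its studs are at about (235,181) and (284,182), and its top corners at (238,167), (281,168), (279,229) and (237,229). The yellow and blue decoys lie clear of the finger path.

```bash
python3 - <<'E'
from h import *
c=dict(np.load("w.npz"))
a=cast("",(235,181),.086,c);b=cast("",(284,182),.086,c);print(a,b,(a+b)/2,np.linalg.norm(a-b),np.degrees(np.arctan2(*(b-a)[[1,0]])))
T=np.array([cast("",p,.1,c) for p in[(238,167),(281,168),(279,229),(237,229)]]);print(T,T.mean(0))
E
```

```text
[ 0.5097 -0.1095  0.086 ] [ 0.5208 -0.0603  0.086 ] [ 0.5153 -0.0849  0.086 ] 0.05050747654734889 77.19794055162454
[[ 0.4934 -0.1018  0.1   ]
 [ 0.5027 -0.0611  0.1   ]
 [ 0.5651 -0.0747  0.1   ]
 [ 0.5564 -0.117   0.1   ]] [ 0.5294 -0.0886  0.1   ]
```

{"method": "drive_tool", "body": {
  "steps": [0, 0, 0, -0.003, 0, 0.06, 93, 0, 0, 0, 0, 0, 0.06, 93, 0, 0, 0, 0, 0, 0.06, 93, 0, 0, 0, 0, 0, 0.06, 93, 0, 0, 0, 0, 0, 0.06, 93, 0, 0, 0, 0, 0, 0.05, 93, 0, 0, 0, 0, 0, 0.027, 93, 0, 0, 0, 0, 0, 0, 93, 0, 0, 0, 0, 0, 0, 93]
}}

```text
time: 2.82
position: [0.5152, -0.0857, 0.0897]
tcp_rot: [-0.312, -3.125, -0.001]
ft_force: [0.2, -0.2, 0.8]
opening: 0.0932
finger_force: 0.0
```

{"method": "drive_tool", "body": {
  "steps": [0, 0, 0, 0, 0, 0, 75, 0, 0, 0, 0, 0, 0, 65, 0, 0, 0, 0, 0, 0, 60, 0, 0, 0, 0, 0, 0, 50, 0, 0, 0, 0, 0, 0, 50, 0, 0, 0, 0, 0, 0, 50, 0, 0, 0, 0, 0, 0, 50, 0, 0, 0, 0, 0, 0, 50],
  "force": 15
}}

```text
time: 3.48
position: [0.5157, -0.0873, 0.0901]
tcp_rot: [0.316, 3.125, 0.0]
ft_force: [0.5, 1.1, 2.5]
opening: 0.0569
finger_force: 15.0
```

```bash
python3 - <<'E'
from h import *
# arc rows: frac of (tool x, tool z) for 9 deg... smooth, 30 rows of 3 deg
t=np.radians(60.85+np.arange(0,91,3));r=.0985
x=r*np.cos(t);z=r*np.sin(t)
for dx,dz in zip(np.diff(x),-np.diff(z)):print("%.3f %.3f"%(dx/.4,dz/.4),end=' | ')
E
```

```text
-0.011 -0.006 | -0.012 -0.005 | -0.012 -0.005 | -0.012 -0.004 | -0.012 -0.003 | -0.013 -0.003 | -0.013 -0.002 | -0.013 -0.001 | -0.013 -0.001 | -0.013 -0.000 | -0.013 0.001 | -0.013 0.001 | -0.013 0.002 | -0.013 0.003 | -0.012 0.003 | -0.012 0.004 | -0.012 0.004 | -0.012 0.005 | -0.012 0.006 | -0.011 0.006 | -0.011 0.007 | -0.011 0.007 | -0.010 0.008 | -0.010 0.009 | -0.009 0.009 | -0.009 0.009 | -0.008 0.010 | -0.008 0.010 | -0.007 0.011 | -0.007 0.011 |
```

Both studs are held (opening 57 mm, 15 N). Starting the arc.

{"method": "drive_tool", "body": {
  "steps": [0, 0, 0, -0.011, 0, -0.006, 50, 0, 0, 0, -0.012, 0, -0.005, 50, 0, 0, 0, -0.012, 0, -0.005, 50, 0, 0, 0, -0.012, 0, -0.004, 50, 0, 0, 0, -0.012, 0, -0.003, 50, 0, 0, 0, -0.013, 0, -0.003, 50, 0, 0, 0, -0.013, 0, -0.002, 50, 0, 0, 0, -0.013, 0, -0.001, 50, 0, 0, 0, -0.013, 0, -0.001, 50, 0, 0, 0, -0.013, 0, 0, 50],
  "force": 15
}}

```text
time: 4.32
position: [0.5652, -0.098, 0.1022]
tcp_rot: [0.317, 3.124, -0.001]
ft_force: [-0.7, -0.9, 1.7]
opening: 0.0567
finger_force: 15.0
```

```bash
python3 - <<'E'
from plant import camera
import cv2
cv2.imwrite("pics/s1.png",cv2.resize(camera("side")[130:260,190:340,::-1],None,fx=4,fy=4))
E
```

```text
(no output)
```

View pics/s1.png

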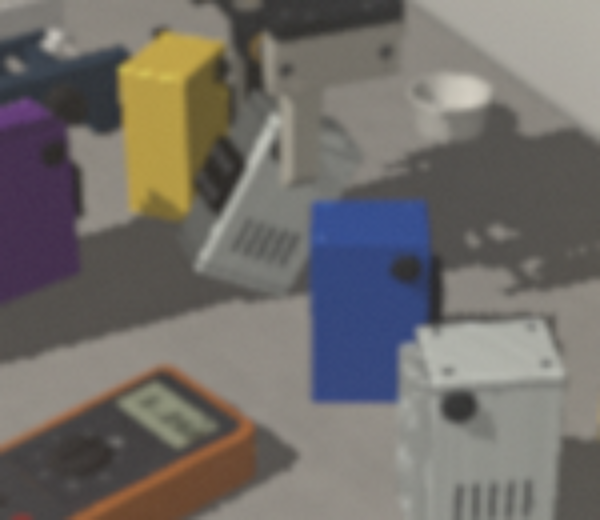

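The module is tilted about 30° over its far bottom edge, held by the studs with its terminals at the upper left. Nothing else has been disturbed, so I continue.

{"method": "drive_tool", "body": {
  "steps": [0, 0, 0, -0.013, 0, 0.001, 50, 0, 0, 0, -0.013, 0, 0.001, 50, 0, 0, 0, -0.013, 0, 0.002, 50, 0, 0, 0, -0.013, 0, 0.003, 50, 0, 0, 0, -0.012, 0, 0.003, 50, 0, 0, 0, -0.012, 0, 0.004, 50, 0, 0, 0, -0.012, 0, 0.004, 50, 0, 0, 0, -0.012, 0, 0.005, 50, 0, 0, 0, -0.012, 0, 0.006, 50, 0, 0, 0, -0.011, 0, 0.006, 50]
}}

```text
time: 5.2
position: [0.6132, -0.1077, 0.0876]
tcp_rot: [0.317, 3.125, -0.001]
ft_force: [2.3, -1.4, 2.0]
opening: 0.0569
finger_force: 15.0
```

{"method": "drive_tool", "body": {
  "steps": [0, 0, 0, -0.011, 0, 0.007, 50, 0, 0, 0, -0.011, 0, 0.007, 50, 0, 0, 0, -0.01, 0, 0.008, 50, 0, 0, 0, -0.01, 0, 0.009, 50, 0, 0, 0, -0.009, 0, 0.009, 50, 0, 0, 0, -0.009, 0, 0.009, 50, 0, 0, 0, -0.008, 0, 0.01, 50, 0, 0, 0, 0, 0, 0, 50]
}}

```text
time: 5.87
position: [0.6393, -0.1124, 0.0631]
tcp_rot: [-0.317, -3.125, -0.001]
ft_force: [2.7, -1.4, 0.2]
opening: 0.0569
finger_force: 15.0
```

```bash
python3 - <<'E'
from plant import camera
import cv2
cv2.imwrite("pics/s2.png",cv2.resize(camera("side")[110:260,190:360,::-1],None,fx=4,fy=4))
E
```

```text
(no output)
```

View pics/s2.png

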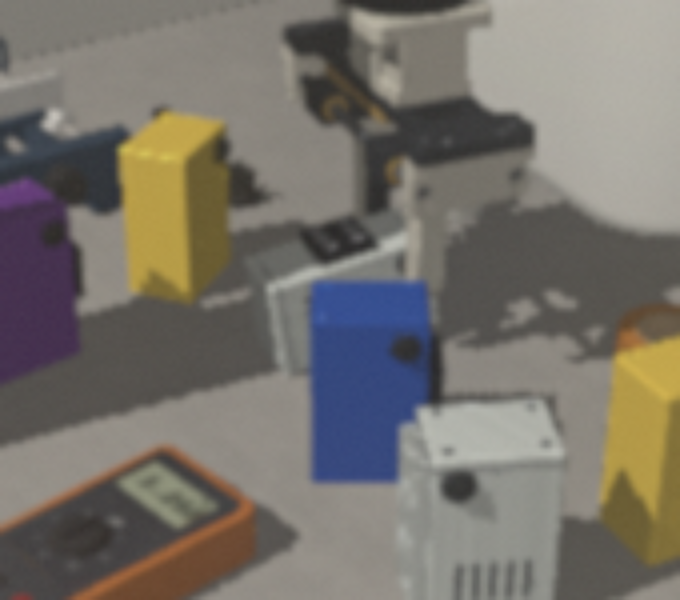

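The module is nearly flat with its terminals almost up, and the grasp is still good. Finishing the last 9° or so.

{"method": "drive_tool", "body": {
  "steps": [0, 0, 0, -0.007, 0, 0.01, 50, 0, 0, 0, -0.006, 0, 0.01, 50, 0, 0, 0, -0.006, 0, 0.01, 50, 0, 0, 0, 0, 0, 0.002, 50, 0, 0, 0, 0, 0, 0, 50]
}}

```text
time: 6.33
position: [0.6462, -0.1147, 0.0514]
tcp_rot: [-0.317, -3.125, 0.001]
ft_force: [1.2, -1.2, 1.6]
opening: 0.0569
finger_force: 15.0
```

```bash
python3 - <<'E'
from plant import camera
import cv2,numpy as np
a=cv2.resize(camera("side")[130:230,210:330,::-1],(480,400));b=camera("scene")[130:280,170:290,::-1];b=cv2.resize(b,(320,400))
cv2.imwrite("pics/s3.png",np.hstack([a,b]))
E
```

```text
(no output)
```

View pics/s3.png

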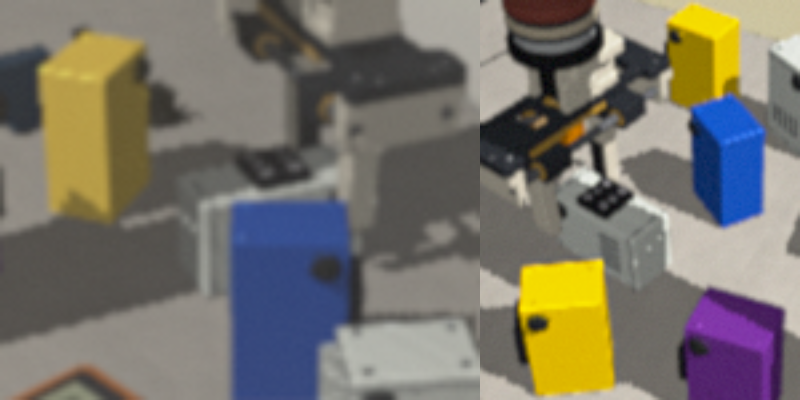

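The module looks flat with its terminals up. I'll press down gently to check that it is seated.

{"method": "drive_tool", "body": {
  "steps": [0, 0, 0, 0, 0, 0.004, 50, 0, 0, 0, 0, 0, 0.004, 50, 0, 0, 0, 0, 0, 0, 50]
}}

```text
time: 6.68
position: [0.6464, -0.115, 0.0509]
tcp_rot: [0.318, 3.125, -0.001]
ft_force: [-2.7, -1.9, 14.2]
opening: 0.0567
finger_force: 15.0
```

It's seated: there is a 14 N reaction and no further descent. I'll release slowly and retreat.

{"method": "drive_tool", "body": {
  "steps": [0, 0, 0, 0, 0, -0.008, 50, 0, 0, 0, 0, 0, 0, 60, 0, 0, 0, 0, 0, 0, 68, 0, 0, 0, 0, 0, 0, 76, 0, 0, 0, 0, 0, 0, 80, 0, 0, 0, 0, 0, 0, 80, 0, 0, 0, 0, 0, 0, 80, 0, 0, 0, 0, 0, 0, 80]
}}

```text
time: 7.35
position: [0.6463, -0.1142, 0.0512]
tcp_rot: [-0.317, -3.125, -0.0]
ft_force: [-0.2, -0.2, -0.2]
opening: 0.0798
finger_force: 0.0
```

{"method": "drive_tool", "body": {
  "steps": [0, 0, 0, 0, 0, -0.04, 80, 0, 0, 0, 0, 0, -0.06, 80, 0, 0, 0, 0, 0, -0.06, 80, 0, 0, 0, 0, 0, -0.06, 80, 0, 0, 0, 0, 0, -0.06, 80, 0, 0, 0, 0, 0, -0.06, 80, 0, 0, 0, 0, 0, -0.06, 80, 0, 0, 0, 0, 0, 0, 80, 0, 0, 0, 0, 0, 0, 80]
}}

```text
time: 8.1
position: [0.6471, -0.1144, 0.2129]
tcp_rot: [0.316, 3.122, -0.0]
ft_force: [-0.3, 0.7, -0.1]
opening: 0.0802
finger_force: 0.0
```

```bash
python3 - <<'E'
from plant import camera
import cv2,numpy as np
a=cv2.resize(camera("side")[110:280,170:374,::-1],(480,400));b=camera("scene")[130:280,170:290,::-1];b=cv2.resize(b,(320,400))
cv2.imwrite("pics/s4.png",np.hstack([a,b]))
E
```

```text
(no output)
```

View pics/s4.png

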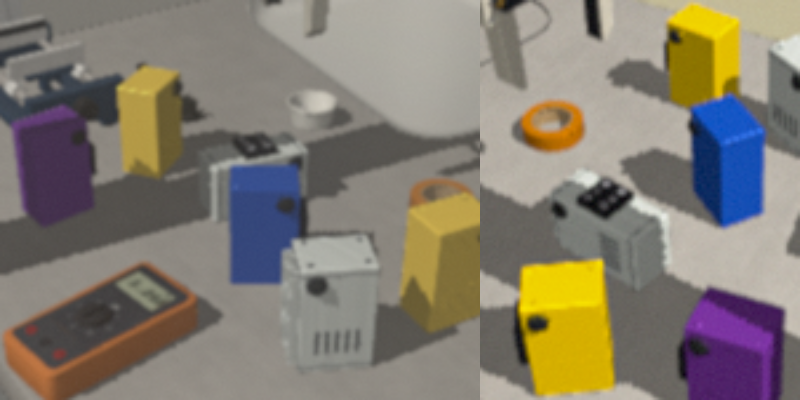

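The module lies flat with its terminals up, the other objects are undisturbed, and the gripper is clear.

```bash
python3 -c "
from plant import env
print(env.sign_off())"
```

```text
the job is handed in; nothing more can be done
None
```

I tipped the terminal-block module a quarter turn under control; it now lies flat on the bench with its terminals up, the finned module and multimeter look unmoved in the final pictures, and the job is handed in (no verdict was returned).

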